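Fetch the brass dapping block from behind the jars

TASK

The brass dapping block stands at the back of the wooden riser, behind two jars. First stand both jars on the green side mat, then fetch the brass block and set it in the middle of the round black pad while the jars are still on the mat, and then put each jar back on its own place on the riser, where it stood before. Keep the jars upright throughout, set things down without dropping them, and leave the steel block, the parts box and the wire spool where they are.

Things in the scene. Friction and masses are not known exactly. Their poses are not given: they have to be found in the camera images.
- amber_jar: upright closed round jar, amber-orange body with a paper label band and white cap; body 50 mm diameter and straight from the underside up to 85 mm, then a 44 mm diameter cap up to 110 mm total height; about 0.22 kg; starts in the front row of the riser (left or right varies). Origin: centre of the underside, z up
- blue_jar: upright closed round jar, blue body with a paper label band and black cap; body 50 mm diameter and straight from the underside up to 85 mm, then a 44 mm diameter cap up to 110 mm total height; about 0.22 kg; starts in the front row of the riser (left or right varies). Origin: centre of the underside, z up
- brass_block: brass dapping block, a 40 x 40 x 40 mm block with four dark round dimples on top, about 0.5 kg, standing in the back row of the riser, left or right, its front face only 7 to 19 mm behind the back of the jars, so they bar a gripper from reaching it. Origin: centre of the underside; x and y square to its sides, z up
- steel_block: steel swage block, 40 x 40 x 40 mm with three dark straight grooves on top, in the other place of the back row; must not be moved. Origin: centre of the underside; x and y square to its sides, z up
- riser: fixed pale wooden board, 150 mm (x) x 250 mm (y) and 25 mm thick, on which jars and blocks stand. Origin: centre of its underside, top at z = 25 mm. Jars are near x = -36 mm, blocks near x = +22 mm, each at about y = +55 or -55 mm in its frame; the places are printed as flat outlines. x points from the jars to the blocks
- side_mat: fixed green flat mat, 220 mm (its x) x 130 mm (its y), 4 mm thick, on the bench to the left or right of the riser. Origin: centre of its underside, top at z = 4 mm
- work_pad: fixed round black rubber pad, 100 mm diameter, 6 mm thick, with a white circle of 80 mm printed on it, on the other side of the riser. Origin: centre of its underside, top at z = 6 mm
- parts_box: closed flat pale parts box, 70 (x) x 100 (y) x 22 mm high, loose, on the bench between robot and riser; must not be moved. Origin: centre of the underside
- wire_spool: small yellow spool of copper wire standing on end, 40 mm diameter, 34 mm high, loose, on the bench beyond the riser; must not be moved. Origin: centre of the underside

How it is judged:
On the way, in this order (a step that is already met when the one before it is completed fails the run):
1. both jars stand upright and released on the side mat, the brass block still in its place (x of amber_jar in the frame of side_mat between -0.09 and 0.09 m and y of amber_jar in the frame of side_mat between -0.045 and 0.045 m and z of each of amber_jar, blue_jar in the frame of side_mat below 0.009 m and angle between each of amber_jar, blue_jar's own z axis and vertical below 0.12 rad and linear speed of each of amber_jar, blue_jar below 0.02 m/s and contact force between the fingers and amber_jar below 0.1 N and x of blue_jar in the frame of side_mat between -0.09 and 0.09 m and y of blue_jar in the frame of side_mat between -0.045 and 0.045 m and contact force between the fingers and blue_jar below 0.1 N and distance of brass_block from where it was at the start of the episode below 0.015 m), for 0.2 s.
2. the brass block stands released in the middle of the pad, both jars still on the side mat (horizontal distance between brass_block and work_pad below 0.015 m and z of brass_block in the frame of work_pad below 0.011 m and angle between brass_block's own z axis and vertical below 0.1 rad and linear speed of each of brass_block, amber_jar, blue_jar below 0.02 m/s and contact force between the fingers and brass_block below 0.1 N and x of amber_jar in the frame of side_mat between -0.09 and 0.09 m and y of amber_jar in the frame of side_mat between -0.045 and 0.045 m and z of each of amber_jar, blue_jar in the frame of side_mat below 0.009 m and angle between each of amber_jar, blue_jar's own z axis and vertical below 0.12 rad and contact force between the fingers and amber_jar below 0.1 N and x of blue_jar in the frame of side_mat between -0.09 and 0.09 m and y of blue_jar in the frame of side_mat between -0.045 and 0.045 m and contact force between the fingers and blue_jar below 0.1 N), for 0.2 s.
3. both jars stand upright and released where they stood at the start, the brass block still on the pad (distance of each of amber_jar, blue_jar from where it was at the start of the episode below 0.015 m and angle between each of amber_jar, blue_jar's own z axis and vertical below 0.12 rad and linear speed of each of amber_jar, blue_jar, brass_block below 0.02 m/s and contact force between the fingers and amber_jar below 0.1 N and contact force between the fingers and blue_jar below 0.1 N and horizontal distance between brass_block and work_pad below 0.015 m and z of brass_block in the frame of work_pad below 0.011 m and angle between brass_block's own z axis and vertical below 0.1 rad and contact force between the fingers and brass_block below 0.1 N), for 0.2 s.
At the end, for the whole second after the job is handed in: Each jar stands upright (within 0.12 rad), released and at rest, within 15 mm of where it stood at the start; the brass block stands upright, released and at rest on the pad, its centre within 15 mm of the pad's centre; steel block, parts box and wire spool are within 12 mm of their starts (all of step 3 and distance of each of steel_block, parts_box, wire_spool from where it was at the start of the episode below 0.012 m); the robot touches nothing.
It fails at once if a jar is tipped by more than about 35 degrees (angle between any of amber_jar, blue_jar's own z axis and vertical above 0.6 rad).
It fails at once if the steel block, the parts box or the wire spool is moved by more than 20 mm (distance of any of steel_block, parts_box, wire_spool from where it was at the start of the episode above 0.02 m).
It fails at once if a jar or the brass block is dropped: it falls freely faster than 0.6 m/s (a drop of about 2 cm) ((linear speed of amber_jar above 0.6 m/s and contact force between anything else and amber_jar below 0.05 N) or (linear speed of blue_jar above 0.6 m/s and contact force between anything else and blue_jar below 0.05 N) or (linear speed of brass_block above 0.6 m/s and contact force between anything else and brass_block below 0.05 N)).
It also fails if it takes over 122 s, if anything falls off the work surface, if the arm or the gripper's body presses on something with over 40 N, if the wrist force passes 120 N, or if a joint passes its speed limit or range.

ROBOT

A 7-joint arm with a two-finger parallel gripper is mounted at the origin on the work surface. World frame = base frame: x ahead of the robot, y to its left, z up, the work surface at z = 0. Lengths are in m, angles in rad, forces in N, time in s.
With the tool pointing down it reaches from about 0.35 to 0.9 m from the base axis. Payload 8.1 kg.
Tool frame: the origin (TCP) lies at the very end of the fingers, on their centre line; the grasp point (between the pads) lies 19 mm behind it (arm.tcp_to_grasp is the z of the grasp point in the tool frame, in m); z points along the fingers, y is the line along which they close (so a half turn about z gives the same grasp; the last joint's range is limited). The gripper opens to 92 mm and grips with 3 to 60 N. Pads are 19 mm wide; open, the fingers measure 130 mm over their backs; the gripper's body (75 mm by 190 mm) begins 47 mm behind the grasp point.
Start: joints at [1.064, 0.434, 0.025, 1.573, -0.012, 1.134, -0.075], TCP at [0.246, -0.575, 0.227] pointing down, gripper open.
Joint ranges: [-2.62, 2.62], [-0.44, 2.09], [-1.27, 1.32], [0.08, 2.57], [-1.32, 4.46], [0.12, 2], [-2.74, 2.74]. Speed limits (rad/s): [2.22, 2.22, 3.01, 3.01, 3.14, 3.14, 3.14].

INTERFACE

Orientations are given as a rotation vector (axis times angle).
In Python, from cell import readout, vision, sign_off, arm gives the robot as it stands. The module is installed in compiled form; this text tells all that it offers.
- The arm moves only by the shell command python3 -m creep 'ROWS' [FORCE]. ROWS is JSON, a list of rows, each a list of 5 numbers: the shift along the tool's x, y, z in units of 4 cm (1.0 is 4 cm), then the turn about the tool's z in units of 4 degrees (1.0 is 4 degrees), then the opening, from 0 (shut) to 1 (fully open). A call has 1 to 12 rows; each row shifts and turns the commanded pose from where the row before left it, along the tool's axes as they then stand; what a row does not reach is not made up. A row lasts 1/8 s, in which the tool goes at most 62.5 mm and 10.7 degrees, less where a joint would pass 70% of its speed; a pose out of reach is approached as far as the arm can. A call with a number of a shift or a turn outside -1 to 1 is refused whole. A call with a gripper value outside its range is refused whole. The fingers move at their own pace and stop on an object; FORCE is the grip in N (left out, the last holds). Time passes only in rows, so rows that do not move let the fingers close. It gives the time, the measured TCP pose, the force, the opening and the grip force at its end, in the units of the state.
- readout.observe(): the state, without advancing time (a new reading comes with each control period).
- vision.get_image(name): name is "scene" or "side" or "wrist"; returns a dict with "pixels" (384x512x3 uint8, blue, green, red), "z_map" (384x512 float32, m along the optical axis (not along the pixel's ray), 0 where there is no reading), "camera_matrix" (3x3 intrinsics, pixels), "position" and "rotation" of the camera in the world. Camera axes: x right, y up, looking along -z (the intrinsics and any distortion apply to the point x, -y, -z); pixel columns grow to the right and rows downward; lengths in m; the calibration is good to about 2 mm. A picture is of the moment at which its call begins.
- sign_off(): hands the job in; it is judged then, once.
The state is a dict: "clock": time; "joints": joint angles; "dq": joint speeds; "joint_efforts": joint torques, N m; "position": TCP position; "ee_rot": TCP orientation; "force": force on the tool from outside, world axes, zero at the start; "ft_torque": the same for the moment, N m; "width": opening from 0.0 (shut) to 1.0 (fully open); "gripper_force": force on a finger pad.
Only numpy, scipy, OpenCV 4.12 (cv2) and the standard library are available. Lean on these libraries where they do the work, as an engineer would, in place of code of your own. Each camera call takes 0.05 s, during which the arm holds its last target. There are 200 camera calls.

## Working session

There is one attempt and no reset: what is moved stays moved. The work goes in short steps, Python scripts to look and compute and a shell command to move; the robot and the scene stay as the last step left them, time stands still between calls to the robot, and variables do not carry over. Pictures are saved under pics/ and viewed, at most 14 in all, crops included, and the job is handed in when it is done.

```bash
mkdir -p pics; cat > h.py <<'E'
import numpy as np, cv2
from cell import readout, vision, arm
from scipy.spatial.transform import Rotation as R
def cloud(n):
    d=vision.get_image(n); K=np.array(d["camera_matrix"]); z=d["z_map"]
    v,u=np.mgrid[0:384,0:512]
    P=np.stack([(u-K[0,2])/K[0,0]*z,-(v-K[1,2])/K[1,1]*z,-z],-1)
    rot=np.array(d["rotation"]); rot=rot if rot.shape==(3,3) else R.from_rotvec(rot).as_matrix()
    W=P@rot.T+np.array(d["position"]); W[z==0]=np.nan
    return d["pixels"],W
E
python3 - <<'E'
from h import *
s=readout.observe(); print(s["clock"],s["position"],s["ee_rot"],s["width"],R.from_rotvec(s["ee_rot"]).as_matrix().round(3),arm.tcp_to_grasp)
for n in("scene","side"):
    im,W=cloud(n); cv2.imwrite(f"pics/{n}0.png",im); np.save(f"{n}0.npy",W); np.save(f"{n}0i.npy",im)
    d=vision.get_image(n); print(n,d["position"],d["rotation"],[k for k in d])
E
```

```text
0.0 [ 0.24531601 -0.57429874  0.2259464 ] [-3.07634486e+00 -6.29600359e-01  7.05937606e-04] 1.0023254109746724 [[ 0.92   0.393 -0.001]
 [ 0.393 -0.92   0.001]
 [-0.    -0.002 -1.   ]] -0.0188
scene [1.02154009 0.59830117 0.9281101 ] [0.27389416 0.88106544 2.35724199] ['pixels', 'z_map', 'camera_matrix', 'position', 'rotation']
side [0.12518834 0.69420555 0.58725364] [ 0.35136689 -1.21642362 -2.28374162] ['pixels', 'z_map', 'camera_matrix', 'position', 'rotation']
```

View pics/scene0.png

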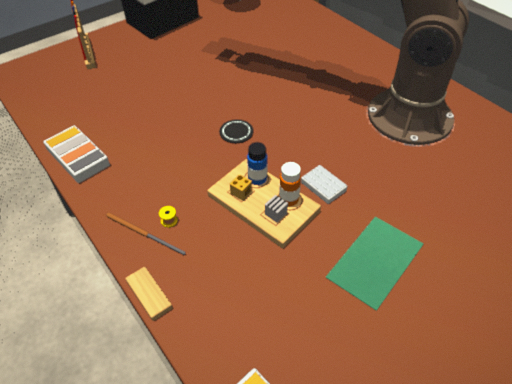

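View pics/side0.png

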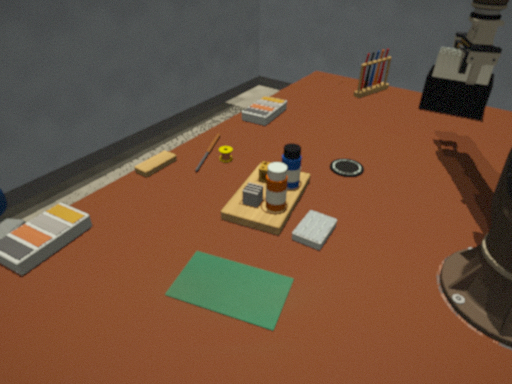

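Scene view: blue jar (258,165), amber jar (290,185), brass block (241,186) behind the blue jar, steel block (277,208), mat (375,260), pad (236,131), box (325,183), spool (168,215). Side view agrees. Now I'll measure them.

```bash
cat > m.py <<'E'
from h import *
def rect(p):
    (c,s,a)=cv2.minAreaRect((p[:,:2]*1000).astype(np.float32)); return np.round(c,1),np.round(s,1),round(a,1)
def measure(tag=None):
    for n in("scene","side"):
        if tag: W=np.load(n+tag+".npy"); im=np.load(n+tag+"i.npy")
        else: im,W=cloud(n)
        hsv=cv2.cvtColor(im,cv2.COLOR_BGR2HSV); h,s,v=[hsv[...,i].astype(int) for i in range(3)]
        z=W[...,2]; reg=(W[...,0]>.3)&(W[...,0]<.85)&(abs(W[...,1])<.5)
        def rep(name,m,k=1):
            m=(m&reg).astype(np.uint8); 
            nn,l,st,_=cv2.connectedComponentsWithStats(m)
            for i in sorted(range(1,nn),key=lambda i:-st[i,4])[:k]:
                if st[i,4]<8: continue
                p=W[l==i]; print(n,name,len(p),"z",np.percentile(p[:,2],[5,50,95]).round(4),"rect",*rect(p),"med",p.mean(0).round(4))
        rep("mat",(h>50)&(h<90)&(s>80)&(z<.02))
        rep("pad",(v<70)&(z<.012)&(z>-.005),2)
        rep("caps",(z>.125)&(z<.145),2)
        rep("blocks",(z>.058)&(z<.07)&~((h>95)&(h<130)&(s>100)),4)
        rep("riser",(z>.019)&(z<.03)&(h>10)&(h<30)&(s>60))
        rep("box",(z>.017)&(z<.027)&(s<70)&(v>100))
        rep("spool",(h>22)&(h<34)&(s>150)&(z>.028)&(z<.04),2)
if __name__=="__main__":
    import sys; measure(*sys.argv[1:])
E
python3 m.py 0
```

```text
scene mat 4530 z [0.0019 0.0047 0.0075] rect [455.  291.5] [219.8 128.5] 13.2 med [0.4609 0.2944 0.0047]
scene pad 260 z [0.0042 0.0072 0.0103] rect [ 452.8 -260.5] [63.1 63.8] 79.0 med [ 0.4515 -0.2607  0.0072]
scene pad 105 z [0.0014 0.0058 0.0093] rect [ 458.9 -251. ] [78.3 93.7] 52.5 med [ 0.4644 -0.2383  0.0057]
scene caps 253 z [0.1282 0.1349 0.1382] rect [507.4  44.5] [44.1 41.7] 50.2 med [0.5098 0.0463 0.1344]
scene caps 225 z [0.1271 0.135  0.138 ] rect [527.8 -58.8] [42.5 43.3] 0.8 med [ 0.5295 -0.0562  0.1343]
scene blocks 262 z [0.06   0.0652 0.0681] rect [562.   60.7] [43.2 41.1] 14.8 med [0.5635 0.0624 0.065 ]
scene blocks 232 z [0.0599 0.0652 0.0683] rect [588.1 -45.1] [44.2 40.8] 17.2 med [ 0.5903 -0.044   0.0647]
scene blocks 65 z [0.0588 0.0639 0.069 ] rect [535.4 -45.3] [21.3 48.5] 59.0 med [ 0.5378 -0.0438  0.0639]
scene blocks 63 z [0.0588 0.0627 0.0693] rect [518.7  57.5] [17.9 46. ] 49.8 med [0.5206 0.0576 0.0636]
scene riser 3182 z [0.0222 0.0255 0.0286] rect [5.546e+02 4.000e-01] [152.8 251.9] 11.6 med [0.5662 0.0182 0.0255]
scene box 798 z [0.0194 0.0233 0.0
[... 831 characters left out ...]
4 0.0664] rect [561.1  61.9] [41.2 42.2] 11.7 med [0.5592 0.0652 0.064 ]
side blocks 85 z [0.0587 0.0638 0.0693] rect [499.1  59. ] [47.5 20.7] 27.2 med [0.4973 0.0621 0.0642]
side blocks 81 z [0.0592 0.0641 0.0659] rect [595.  -41.4] [24.1 42.4] 13.6 med [ 0.5949 -0.0384  0.0639]
side blocks 51 z [0.059  0.065  0.0695] rect [508.8 -46.5] [36.9 11.4] 55.2 med [ 0.5097 -0.0437  0.0642]
side riser 1760 z [0.0219 0.0244 0.0264] rect [553.1   2.2] [149.8 252.3] 11.3 med [0.5367 0.0518 0.0243]
side box 889 z [0.0195 0.0221 0.0238] rect [393.7  54. ] [ 70.  103.4] 2.9 med [0.3923 0.0576 0.0219]
side spool 76 z [0.0313 0.0333 0.0347] rect [769.6 -96.9] [35.6 37.7] 38.9 med [ 0.7691 -0.0957  0.0332]
```

```bash
cat > d.py <<'E'
# usage: d.py x y z yaw_deg -> remaining shift and turn in row units (tool axes), plus tool state
from h import *; import sys
x,y,z,yaw=map(float,sys.argv[1:])
s=readout.observe(); M=R.from_rotvec(s["ee_rot"]).as_matrix()
cur=np.degrees(np.arctan2(M[1,0],M[0,0])); turn=cur-yaw
T=R.from_euler("z",yaw,degrees=True).as_matrix()@np.diag([1,-1,-1.])
dw=np.array([x,y,z])-s["position"]
print("t",round(s["clock"],2),"pos",np.round(s["position"],4),"yaw",round(cur,2),"w",round(s["width"],3),"gf",s["gripper_force"],"F",np.round(s["force"],1))
print("units now-axes",(M.T@dw/.04).round(2),"target-axes",(T.T@dw/.04).round(2),"turn",(turn/4).round(2),"q",np.round(s["joints"],2))
E
python3 d.py .5065 .0455 .226 11.5
python3 -m creep '[[0,0,0,1,1],[0,0,0,1,1],[0,0,0,0.9,1]]'; python3 d.py .5065 .0455 .226 11.5
```

```text
t 0.2 pos [ 0.2455 -0.5745  0.2263] yaw 23.13 w 1.005 gf 0.0 F [ 0.4 -0.5 -0.2]
units now-axes [ 12.09 -11.69   0.02] target-axes [ 9.490e+00 -1.389e+01  1.000e-02] turn 2.91 q [ 1.06  0.43  0.02  1.57 -0.01  1.13 -0.08]
clock: 0.57
position: [0.2455, -0.5746, 0.2265]
ee_rot: [-3.126, -0.312, 0.0]
force: [-0.1, -1.3, -0.1]
width: 0.998
gripper_force: 0.0
t 0.57 pos [ 0.2455 -0.5746  0.2265] yaw 11.4 w 0.998 gf 0.0 F [-0.1 -1.3 -0.1]
units now-axes [  9.46 -13.91   0.02] target-axes [ 9.490e+00 -1.389e+01  1.000e-02] turn -0.02 q [ 1.03  0.43  0.07  1.58 -0.03  1.13 -0.26]
```

```bash
python3 -m creep '[[0.4,-0.6,0,0,1],[0.4,-0.6,0,0,1],[0.4,-0.6,0,0,1],[0.4,-0.6,0,0,1],[0.4,-0.6,0,0,1],[0.4,-0.6,0,0,1],[0.4,-0.6,0,0,1],[0.4,-0.6,0,0,1],[0.4,-0.6,0,0,1],[0.4,-0.6,0,0,1],[0.4,-0.6,0,0,1],[0.4,-0.6,0,0,1]]' >/dev/null; python3 -m creep '[[0.4,-0.6,0,0,1],[0.4,-0.6,0,0,1],[0.4,-0.6,0,0,1],[0.4,-0.6,0,0,1],[0.4,-0.6,0,0,1],[0.4,-0.6,0,0,1],[0.4,-0.6,0,0,1],[0.4,-0.6,0,0,1],[0.4,-0.6,0,0,1],[0.4,-0.6,0,0,1],[0.4,-0.6,0,0,1],[0,0,0,0,1]]' >/dev/null; python3 d.py .5065 .0455 .226 11.5
python3 - <<'E'
from h import *
im,W=cloud("wrist"); cv2.imwrite("pics/w1.png",im)
z=W[...,2]; m=((z>.125)&(z<.145)).astype(np.uint8)
n,l,st,c=cv2.connectedComponentsWithStats(m)
for i in range(1,n):
    if st[i,4]>200:
        p=W[l==i]; q,r=cv2.minEnclosingCircle((p[:,:2]*1000).astype(np.float32)); print(st[i],np.round(q,1),round(r,1),np.median(p,0).round(4))
E
```

```text
t 3.58 pos [0.4961 0.042  0.2266] yaw 11.74 w 1.0 gf 0.0 F [ 0.6 -0.8 -0.5]
units now-axes [ 0.27 -0.03  0.02] target-axes [ 0.27 -0.03  0.02] turn 0.06 q [ 0.08  0.25 -0.33  1.85  0.09  1.05 -1.65]
[ 235  156   52   52 2048] [507.5  41.5] 22.0 [0.5088 0.0417 0.135 ]
[ 355  158   55   51 2164] [527.4 -61.1] 22.1 [ 0.5285 -0.0593  0.135 ]
```

View pics/w1.png

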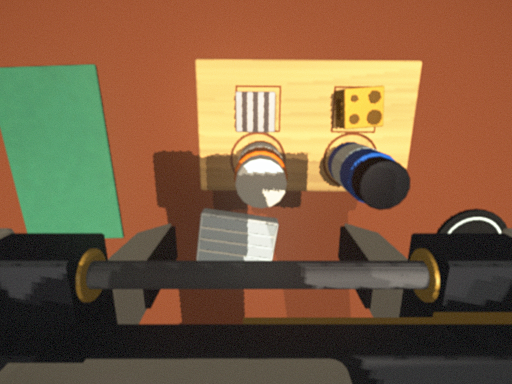

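Wrist view: amber cap at (261,183), blue cap at (382,183), brass block (363,107) behind blue. Its positions agree with the fixed cameras within about 4 mm. Descending on the amber jar.

```bash
python3 -m creep '[[0.27,0,0,0,1],[0,0,0.4,0,1],[0,0,0.4,0,1],[0,0,0.4,0,1],[0,0,0.4,0,1],[0,0,0.4,0,1],[0,0,0.4,0,1],[0,0,0.4,0,1],[0,0,0.4,0,1],[0,0,0.3,0,1],[0,0,0.2,0,1],[0,0,0,0,1]]' >/dev/null; python3 d.py .507 .044 .078 11.5
```

```text
t 5.12 pos [0.5061 0.0418 0.0782] yaw 11.53 w 0.997 gf 0.0 F [-1.   0.1 -0.5]
units now-axes [ 0.03 -0.05  0.01] target-axes [ 0.03 -0.05  0.01] turn 0.01 q [ 0.03  0.45 -0.29  2.    0.19  0.72 -1.75]
```

```bash
python3 -m creep '[[0,-0.05,0,0,0.8],[0,0,0,0,0.6],[0,0,0,0,0.5],[0,0,0,0,0.4],[0,0,0,0,0.4],[0,0,0,0,0.4],[0,0,0,0,0.4],[0,0,0,0,0.4]]' 20 >/dev/null; python3 d.py .507 .044 .078 11.5
```

```text
t 6.12 pos [0.5061 0.0436 0.0788] yaw 11.52 w 0.541 gf 19.931021332740784 F [-0.1 -1.8  1.7]
units now-axes [ 0.02 -0.01  0.02] target-axes [ 0.02 -0.01  0.02] turn 0.01 q [ 0.03  0.45 -0.29  2.    0.19  0.72 -1.75]
```

Gripped at 0.541 × 92 = 49.8 mm, which matches the jar. Lift and carry to mat spot A (0.502, 0.303).

```bash
python3 -m creep '[[0,0,-0.1,0,0.4],[0,0,-0.2,0,0.4],[0,0,-0.3,0,0.4],[0,0,-0.3,0,0.4],[0,0,-0.3,0,0.4],[0,0,-0.2,0,0.4],[0,0,-0.1,0,0.4],[0,0,0,0,0.4]]' 20 >/dev/null; python3 d.py .502 .303 .138 11.5
```

```text
t 7.12 pos [0.506  0.0438 0.1388] yaw 11.53 w 0.547 gf 19.909729957580566 F [ 0.1 -0.3 -2.4]
units now-axes [ 1.2  -6.37  0.02] target-axes [ 1.19 -6.37  0.02] turn 0.01 q [ 0.05  0.37 -0.32  1.94  0.15  0.85 -1.71]
```

```bash
python3 -m creep '[[0.05,-0.2,0,0,0.4],[0.1,-0.4,0,0,0.4],[0.1,-0.6,0,0,0.4],[0.1,-0.7,0,0,0.4],[0.15,-0.8,0,0,0.4],[0.15,-0.8,0,0,0.4],[0.15,-0.8,0,0,0.4],[0.1,-0.7,0,0,0.4],[0.1,-0.6,0,0,0.4],[0.1,-0.4,0,0,0.4],[0.1,-0.3,0,0,0.4],[0,-0.1,0,0,0.4]]' >/dev/null; python3 -m creep '[[0,0,0,0,0.4],[0,0,0,0,0.4]]' >/dev/null;python3 d.py .502 .303 .0577 11.5
```

```text
t 8.88 pos [0.5021 0.3032 0.1387] yaw 11.46 w 0.545 gf 19.90837723016739 F [-0.6 -0.6 -1.4]
units now-axes [-0.    0.    2.02] target-axes [-0.    0.01  2.02] turn -0.01 q [-0.39  0.49 -0.34  1.75  0.2   0.94 -2.19]
```

```bash
python3 -m creep '[[0,0,0.2,0,0.4],[0,0,0.4,0,0.4],[0,0,0.4,0,0.4],[0,0,0.4,0,0.4],[0,0,0.3,0,0.4],[0,0,0.15,0,0.4],[0,0,0.08,0,0.4],[0,0,0.05,0,0.4],[0,0,0.03,0,0.4],[0,0,0,0,0.4]]' >/dev/null; python3 d.py .502 .303 .0577 11.5
```

```text
t 10.12 pos [0.5019 0.3043 0.0585] yaw 11.53 w 0.541 gf 19.909121096134186 F [ 0.1  0.2 -2.1]
units now-axes [-0.    0.03  0.02] target-axes [-0.    0.03  0.02] turn 0.01 q [-0.41  0.58 -0.32  1.82  0.25  0.77 -2.23]
```

```bash
python3 -m creep '[[0,0,0.03,0,0.4],[0,0,0,0,0.4]]' | grep force; python3 -m creep '[[0,0,0.03,0,0.4],[0,0,0,0,0.4]]' | grep -E "force|pos"
```

```text
force: [-0.4, -0.3, 4.2]
gripper_force: 19.9
position: [0.5026, 0.3036, 0.0571]
force: [-2.2, -4.4, 12.2]
gripper_force: 20.0
```

Touching (+12 N). Back off slightly, open and rise.

```bash
python3 -m creep '[[0,0,-0.02,0,0.4],[0,0,0,0,0.6],[0,0,0,0,0.7],[0,0,0,0,0.85],[0,0,0,0,1],[0,0,0,0,1],[0,0,-0.2,0,1],[0,0,-0.4,0,1],[0,0,-0.5,0,1],[0,0,-0.5,0,1],[0,0,-0.5,0,1],[0,0,-0.5,0,1]]' >/dev/null; python3 -m creep '[[0,0,-0.5,0,1],[0,0,-0.5,0,1],[0,0,-0.4,0,1],[0,0,-0.2,0,1],[0,0,0,0,1]]' >/dev/null; python3 d.py .527 -.059 .226 11.5; python3 - <<'E'
from h import *
im,W=cloud("side"); cv2.imwrite("pics/s1.png",im)
E
```

```text
t 12.75 pos [0.502  0.3043 0.2252] yaw 11.53 w 1.002 gf 0.0 F [ 0.2  0.5 -0.3]
units now-axes [-1.2   9.02 -0.02] target-axes [-1.2   9.02 -0.02] turn 0.01 q [-0.38  0.4  -0.36  1.65  0.16  1.12 -2.15]
```

View pics/s1.png

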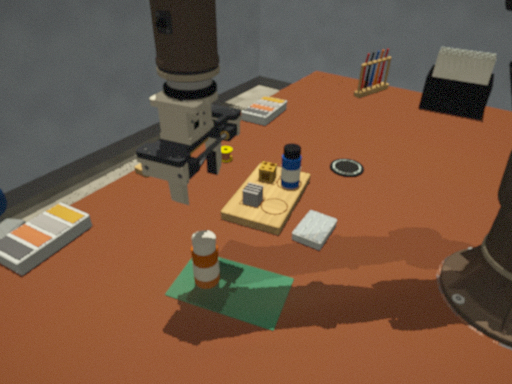

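The amber jar stands upright on the mat at (207,285). Now the blue jar.

```bash
python3 -m creep '[[0,0.3,0,0,1],[-0.1,0.6,0,0,1],[-0.1,0.8,0,0,1],[-0.1,0.9,0,0,1],[-0.1,0.9,0,0,1],[-0.1,0.9,0,0,1],[-0.1,0.9,0,0,1],[-0.1,0.9,0,0,1],[-0.1,0.9,0,0,1],[-0.1,0.8,0,0,1],[-0.2,0.7,0,0,1],[-0.1,0.4,0,0,1]]' >/dev/null; python3 -m creep '[[0,0,0,0,1],[0,0,0,0,1]]' >/dev/null;python3 d.py .527 -.059 .078 11.5
```

```text
t 14.55 pos [ 0.5268 -0.0568  0.2246] yaw 11.61 w 1.001 gf 0.0 F [-0.2 -0.5  0.4]
units now-axes [-0.01  0.06  3.67] target-axes [-0.    0.06  3.67] turn 0.03 q [ 0.2   0.3  -0.24  1.79  0.08  1.06 -1.44]
```

```bash
python3 -m creep '[[0,0.05,0.3,0,1],[0,0,0.4,0,1],[0,0,0.4,0,1],[0,0,0.4,0,1],[0,0,0.4,0,1],[0,0,0.4,0,1],[0,0,0.4,0,1],[0,0,0.4,0,1],[0,0,0.35,0,1],[0,0,0.2,0,1],[0,0,0,0,1]]' >/dev/null; python3 d.py .527 -.059 .078 11.5;  python3 -m creep '[[0,0,0,0,0.8],[0,0,0,0,0.6],[0,0,0,0,0.5],[0,0,0,0,0.4],[0,0,0,0,0.4],[0,0,0,0,0.4],[0,0,0,0,0.4],[0,0,0,0,0.4]]' 20 >/dev/null; python3 d.py .527 -.059 .078 11.5
```

```text
t 15.93 pos [ 0.5269 -0.06    0.0782] yaw 11.54 w 1.001 gf 0.0 F [-1.2 -0.3 -0.4]
units now-axes [ 0.01 -0.02  0.  ] target-axes [ 0.01 -0.02  0.  ] turn 0.01 q [ 0.18  0.47 -0.22  1.95  0.15  0.73 -1.5 ]
t 16.93 pos [ 0.5273 -0.0602  0.0788] yaw 11.52 w 0.538 gf 19.980219304561615 F [ 0.6 -2.1  3.4]
units now-axes [-0.   -0.03  0.02] target-axes [-0.   -0.03  0.02] turn 0.01 q [ 0.18  0.47 -0.22  1.95  0.15  0.73 -1.5 ]
```

Blue is gripped at (0.527, -0.060). Lift.

```bash
python3 -m creep '[[0,0,-0.1,0,0.4],[0,0,-0.2,0,0.4],[0,0,-0.3,0,0.4],[0,0,-0.3,0,0.4],[0,0,-0.3,0,0.4],[0,0,-0.3,0,0.4],[0,0,-0.2,0,0.4],[0,0,-0.1,0,0.4],[0,0,0,0,0.4]]' 20 >/dev/null; python3 d.py .405 .28 .138 11.5
```

```text
t 18.05 pos [ 0.5272 -0.0601  0.1508] yaw 11.53 w 0.542 gf 19.972127974033356 F [ 0.3  0.8 -3.4]
units now-axes [-1.29 -8.94  0.32] target-axes [-1.3  -8.94  0.32] turn 0.01 q [ 0.19  0.38 -0.24  1.88  0.11  0.89 -1.47]
```

```bash
python3 -m creep '[[0,-0.2,0,0,0.4],[-0.1,-0.4,0,0,0.4],[-0.1,-0.6,0,0,0.4],[-0.1,-0.8,0,0,0.4],[-0.1,-0.8,0,0,0.4],[-0.1,-0.8,0,0,0.4],[-0.1,-0.8,0,0,0.4],[-0.1,-0.8,0,0,0.4],[-0.1,-0.8,0,0,0.4],[-0.1,-0.8,0,0,0.4],[-0.1,-0.8,0,0,0.4],[-0.1,-0.6,0,0,0.4]]' >/dev/null; python3 -m creep '[[-0.1,-0.4,0,0,0.4],[-0.1,-0.3,0,0,0.4],[0,-0.05,0,0,0.4],[0,0,0,0,0.4],[0,0,0,0,0.4]]' >/dev/null;python3 d.py .405 .28 .058 11.5
```

```text
t 20.18 pos [0.4051 0.2795 0.1507] yaw 11.45 w 0.541 gf 19.971298277378082 F [ 0.2  0.7 -1.6]
units now-axes [ 0.   -0.01  2.32] target-axes [ 0.   -0.01  2.32] turn -0.01 q [-0.42  0.34 -0.37  1.96  0.16  0.87 -2.24]
```

```bash
python3 -m creep '[[0,0,0.2,0,0.4],[0,0,0.4,0,0.4],[0,0,0.4,0,0.4],[0,0,0.4,0,0.4],[0,0,0.4,0,0.4],[0,0,0.25,0,0.4],[0,0,0.15,0,0.4],[0,0,0.05,0,0.4],[0,0,0.03,0,0.4],[0,0,0.03,0,0.4],[0,0,0,0,0.4]]' >/dev/null; python3 d.py .405 .28 .058 11.5
```

```text
t 21.55 pos [0.4047 0.2803 0.0585] yaw 11.53 w 0.539 gf 19.971748888492584 F [-0.4  0.  -2.2]
units now-axes [0.   0.01 0.01] target-axes [0.   0.01 0.01] turn 0.01 q [-0.46  0.47 -0.33  2.05  0.24  0.66 -2.32]
```

```bash
python3 -m creep '[[0,0,0.03,0,0.4],[0,0,0,0,0.4]]' | grep -E "^force|pos"; python3 -m creep '[[0,0,0.02,0,0.4],[0,0,0,0,0.4]]' | grep -E "^force|pos"
```

```text
position: [0.405, 0.2803, 0.0577]
force: [-1.0, -1.5, 5.6]
position: [0.4052, 0.2802, 0.0575]
force: [-2.1, -3.7, 14.9]
```

```bash
python3 -m creep '[[0,0,-0.02,0,0.4],[0,0,0,0,0.6],[0,0,0,0,0.7],[0,0,0,0,0.85],[0,0,0,0,1],[0,0,0,0,1],[0,0,-0.2,0,1],[0,0,-0.4,0,1],[0,0,-0.5,0,1],[0,0,-0.5,0,1],[0,0,-0.5,0,1],[0,0,-0.5,0,1]]' >/dev/null; python3 -m creep '[[0,0,-0.5,0,1],[0,0,-0.5,0,1],[0,0,-0.4,0,1],[0,0,-0.2,0,1],[0,0,0,0,1]]' >/dev/null; python3 d.py .56 -.055 .226 14; python3 - <<'E'
from h import *
im,W=cloud("side"); cv2.imwrite("pics/s2.png",im)
E
python3 m.py | grep -E "caps|blocks|mat"
```

```text
t 24.18 pos [0.4048 0.2804 0.2256] yaw 11.53 w 1.002 gf 0.0 F [0.3 0.  0.2]
units now-axes [ 2.13  8.99 -0.01] target-axes [ 1.74  9.07 -0.01] turn -0.62 q [-0.4   0.25 -0.39  1.87  0.11  1.04 -2.2 ]
scene mat 2927 z [0.0019 0.0047 0.0075] rect [455.7 291.5] [220.4 127.7] 13.6 med [0.4726 0.3019 0.0047]
scene blocks 258 z [0.0607 0.0657 0.0684] rect [563.  61.] [41.9 40. ] 12.1 med [0.5636 0.0624 0.0653]
scene blocks 225 z [0.0601 0.0654 0.0683] rect [589.1 -45.7] [42.7 40. ] 18.3 med [ 0.59   -0.0443  0.0651]
scene blocks 86 z [0.059  0.0643 0.0693] rect [517.3 311.5] [21.9 48.7] 25.6 med [0.5195 0.3144 0.064 ]
scene blocks 16 z [0.0585 0.0605 0.0626] rect [426.7 276.7] [32.4  7.2] 79.3 med [0.4271 0.2781 0.0606]
side mat 2521 z [0.0019 0.0036 0.0052] rect [452.  291.9] [216.1 127.5] 13.4 med [0.4589 0.3159 0.0036]
side blocks 134 z [0.0583 0.0638 0.0695] rect [493.5 318. ] [49.3 22.6] 34.7 med [0.489  0.3195 0.0637]
side blocks 82 z [0.0584 0.0614 0.0663] rect [394.4 295.4] [47.2 19.7] 35.1 med [0.3944 0.2985 0.0619]
```

View pics/s2.png

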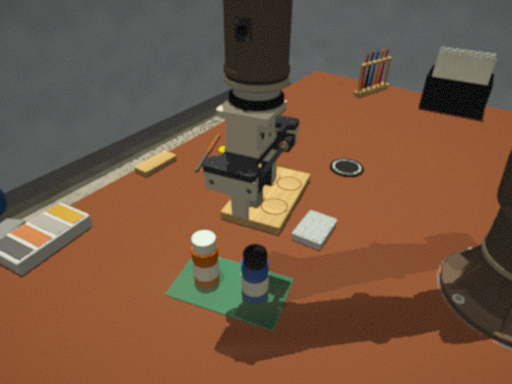

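Both jars stand upright on the mat, amber at (206,262) and blue at (255,275), released. Moving over to the brass block and measuring it with the wrist camera.

```bash
python3 -m creep '[[0.1,0.3,0,0,1],[0.15,0.6,0,0,1],[0.2,0.8,0,0,1],[0.2,0.9,0,0,1],[0.2,0.9,0,0,1],[0.2,0.9,0,0,1],[0.2,0.9,0,0,1],[0.2,0.9,0,0,1],[0.2,0.9,0,0,1],[0.2,0.9,0,0,1],[0.2,0.6,0,0,1],[0.1,0.4,0,0,1]]' >/dev/null; python3 -m creep '[[0,0,0,-0.6,1],[0,0,0,0,1]]' >/dev/null
cat > b.py <<'E'
from h import *
from m import rect
for cam in ("wrist","scene","side"):
    im,W=cloud(cam); z=W[...,2]; hsv=cv2.cvtColor(im,cv2.COLOR_BGR2HSV).astype(int)
    m=((z>.059)&(z<.07)&(abs(W[...,1])<.12)&(W[...,0]>.54)&(W[...,0]<.63)).astype(np.uint8)
    n,l,st,c=cv2.connectedComponentsWithStats(m)
    for i in range(1,n):
        if st[i,4]>60:
            p=W[l==i]; print(cam,st[i],c[i].round(),*rect(p),np.median(p,0).round(4))
E
python3 b.py; python3 d.py .589 -.045 .031 15
```

```text
wrist [ 132  129   41   41 1524] [152. 149.] [562.7  57.8] [40.2 40.2] 11.5 [0.5637 0.0573 0.0651]
wrist [ 238  129   39   40 1466] [257. 149.] [589.3 -48.5] [40.  39.9] 16.4 [ 0.59   -0.0484  0.0651]
scene [230 174  22  18 227] [241. 183.] [588.7 -45. ] [43.7 39.8] 16.8 [ 0.5902 -0.0436  0.0656]
scene [265 195  23  19 247] [276. 204.] [562.6  60.9] [40.9 40.9] 10.6 [0.5635 0.0628 0.0656]
side [258 162  19  11 147] [267. 167.] [587.9 -45.3] [40.5 42.9] 18.8 [ 0.5857 -0.0409  0.0643]
side [242 183  21  13 187] [252. 189.] [560.9  62.7] [39.7 42.5] 12.6 [0.5598 0.0644 0.0644]
t 26.23 pos [ 0.5607 -0.0549  0.225 ] yaw 13.92 w 1.0 gf 0.0 F [-0.1  0.2 -0.2]
units now-axes [ 0.75 -0.07  4.85] target-axes [ 0.75 -0.06  4.85] turn -0.27 q [ 0.15  0.35 -0.19  1.72  0.07  1.09 -1.4 ]
```

```bash
python3 -m creep '[[0.35,-0.02,0,-0.6,1],[0.4,-0.02,0,0,1],[0,0,0.4,0,1],[0,0,0.5,0,1],[0,0,0.5,0,1],[0,0,0.5,0,1],[0,0,0.5,0,1],[0,0,0.5,0,1],[0,0,0.4,0,1],[0,0,0,0,1]]' >/dev/null; python3 d.py .589 -.0465 .031 16.4
```

```text
t 27.48 pos [ 0.5882 -0.0458  0.0914] yaw 16.33 w 0.998 gf 0.0 F [ 0.5  0.4 -0.2]
units now-axes [0.02 0.02 1.51] target-axes [0.01 0.02 1.51] turn -0.02 q [ 0.12  0.53 -0.19  1.79  0.13  0.83 -1.41]
```

```bash
python3 -m creep '[[0,0,0.3,0,1],[0,0,0.4,0,1],[0,0,0.4,0,1],[0,0,0.25,0,1],[0,0,0.15,0,1],[0,0,0,0,1]]' >/dev/null; python3 d.py .589 -.0465 .031 16.4; python3 -m creep '[[0,0,0,0,0.8],[0,0,0,0,0.65],[0,0,0,0,0.5],[0,0,0,0,0.4],[0,0,0,0,0.35],[0,0,0,0,0.3],[0,0,0,0,0.3],[0,0,0,0,0.3],[0,0,0,0,0.3]]' 35 >/dev/null; python3 d.py .589 -.0465 .031 16.4
```

```text
t 28.23 pos [ 0.5892 -0.0458  0.0327] yaw 16.33 w 1.001 gf 0.0 F [0.2 0.9 0.4]
units now-axes [-0.01  0.02  0.04] target-axes [-0.01  0.02  0.04] turn -0.02 q [ 0.11  0.61 -0.17  1.84  0.15  0.71 -1.43]
t 29.35 pos [ 0.5896 -0.0463  0.0332] yaw 16.31 w 0.431 gf 35.00002562999725 F [ 0.9 -3.3  0.2]
units now-axes [-0.01  0.    0.05] target-axes [-0.01  0.    0.05] turn -0.02 q [ 0.11  0.61 -0.17  1.84  0.15  0.71 -1.43]
```

```bash
python3 -m creep '[[0,0,-0.1,0,0.3],[0,0,-0.2,0,0.3],[0,0,-0.3,0,0.3],[0,0,-0.4,0,0.3],[0,0,-0.4,0,0.3],[0,0,-0.3,0,0.3],[0,0,-0.2,0,0.3],[0,0,-0.1,0,0.3],[0,0,0,0,0.3]]' >/dev/null; python3 d.py .4505 -.2635 .108 16.4
```

```text
t 30.48 pos [ 0.5893 -0.0459  0.1131] yaw 16.33 w 0.434 gf 34.99880075454712 F [ 0.6  1.1 -5.1]
units now-axes [-4.86  4.25  0.13] target-axes [-4.87  4.24  0.13] turn -0.02 q [ 0.12  0.51 -0.19  1.78  0.12  0.87 -1.41]
```

```bash
python3 -m creep '[[-0.1,0.1,0,0,0.3],[-0.3,0.25,0,0,0.3],[-0.4,0.35,0,0,0.3],[-0.5,0.45,0,0,0.3],[-0.6,0.5,0,0,0.3],[-0.6,0.5,0,0,0.3],[-0.6,0.5,0,0,0.3],[-0.6,0.5,0,0,0.3],[-0.5,0.45,0,0,0.3],[-0.4,0.35,0,0,0.3],[-0.2,0.2,0,0,0.3],[-0.05,0.1,0,0,0.3]]' >/dev/null; python3 -m creep '[[0,0,0,0,0.3],[0,0,0,0,0.3]]' >/dev/null; python3 d.py .4505 -.2635 .0142 16.4
python3 - <<'E'
from h import *
from m import rect
for cam in("scene","side"):
    im,W=cloud(cam); hsv=cv2.cvtColor(im,cv2.COLOR_BGR2HSV)
    z=W[...,2]; c=(abs(W[...,0]-.45)<.08)&(abs(W[...,1]+.263)<.08)&(z<.014)
    red=((hsv[...,0]<20)|(hsv[...,0]>170))&(hsv[...,1]>100); m=c&~red
    p=W[m]; print(cam,m.sum(),rect(p),[np.round(v,1) for v in cv2.minEnclosingCircle((p[:,:2]*1000).astype(np.float32))])
    W=np.load(cam+"0.npy"); im=np.load(cam+"0i.npy"); z=W[...,2]; c=(abs(W[...,0]-.45)<.08)&(abs(W[...,1]+.263)<.08)
    m=c&(im.min(2)>110); p=W[m]; print(" white0",m.sum(),cv2.fitEllipse((p[:,:2]*1000).astype(np.float32)))
E
```

```text
t 32.23 pos [ 0.4515 -0.2627  0.1131] yaw 16.41 w 0.437 gf 34.99900996685028 F [ 0.  -0.2 -5.9]
units now-axes [-0.03  0.01  2.47] target-axes [-0.03  0.01  2.47] turn 0.0 q [ 0.55  0.41 -0.17  1.94  0.09  0.8  -0.95]
scene 621 (array([ 450.5, -260.1]), array([97.2, 97.6]), 62.8) [array([ 453.1, -263.3]), np.float64(53.3)]
 white0 139 ((451.2642517089844, -261.5059509277344), (77.1467056274414, 78.63774108886719), 122.9842529296875)
side 457 (array([ 451.5, -266.8]), array([ 90.1, 118.5]), 25.5) [array([ 449.9, -266.5]), np.float64(60.4)]
 white0 45 ((449.97174072265625, -263.7076416015625), (76.69420623779297, 79.98902130126953), 3.041903257369995)
```

```bash
python3 -m creep '[[0,0,0.2,0,0.3],[0,0,0.4,0,0.3],[0,0,0.4,0,0.3],[0,0,0.4,0,0.3],[0,0,0.4,0,0.3],[0,0,0.3,0,0.3],[0,0,0.15,0,0.3],[0,0,0.08,0,0.3],[0,0,0.05,0,0.3],[0,0,0.03,0,0.3],[0,0,0.02,0,0.3],[0,0,0,0,0.3]]' >/dev/null; python3 d.py .4505 -.2635 .0142 16.4;  python3 -m creep '[[0,0,0.03,0,0.3],[0,0,0,0,0.3]]' | grep -E "^force|pos"
```

```text
t 33.83 pos [ 0.4511 -0.2636  0.0161] yaw 16.33 w 0.434 gf 34.998908042907715 F [ 0.4  0.3 -6.6]
units now-axes [-0.01 -0.01  0.05] target-axes [-0.01 -0.01  0.05] turn -0.02 q [ 0.53  0.55 -0.14  2.02  0.14  0.58 -0.99]
position: [0.4509, -0.2635, 0.0146]
force: [1.2, -0.2, -6.4]
```

```bash
python3 -m creep '[[0,0,0.03,0,0.3],[0,0,0,0,0.3]]' | grep -E "^force|pos"
```

```text
position: [0.4511, -0.2636, 0.0141]
force: [-2.2, 1.0, 4.9]
```

```bash
python3 -m creep '[[0,0,0.02,0,0.3],[0,0,0,0,0.3]]' | grep -E "^force|pos"
```

```text
position: [0.4511, -0.2636, 0.0141]
force: [-5.1, 3.0, 18.0]
```

Contact. Release and rise, then check.

```bash
python3 -m creep '[[0,0,-0.03,0,0.3],[0,0,0,0,0.5],[0,0,0,0,0.65],[0,0,0,0,0.8],[0,0,0,0,1],[0,0,0,0,1],[0,0,-0.2,0,1],[0,0,-0.4,0,1],[0,0,-0.5,0,1],[0,0,-0.6,0,1],[0,0,-0.7,0,1],[0,0,-0.7,0,1]]' >/dev/null; python3 -m creep '[[0,0,-0.7,0,1],[0,0,-0.7,0,1],[0,0,-0.5,0,1],[0,0,-0.3,0,1],[0,0,0,0,1],[0,0,0,0,1]]' >/dev/null; python3 d.py .405 .28 .226 11.5; python3 - <<'E'
from h import *
from m import rect
im,W=cloud("side"); cv2.imwrite("pics/s3.png",im)
for cam in("wrist","scene","side"):
    im,W=cloud(cam); z=W[...,2]; c=(abs(W[...,0]-.45)<.06)&(abs(W[...,1]+.263)<.06)&(z>.036)&(z<.056); p=W[c]
    if len(p)>10: print(cam,len(p),np.median(p[:,2]),rect(p))
    c=(abs(z-.114)<.01)&(W[...,1]>.2)&(W[...,0]>.3)&(W[...,0]<.6)
    n,l,st,_=cv2.connectedComponentsWithStats(c.astype(np.uint8))
    for i in range(1,n):
        if st[i,4]>50: print(cam,"cap",*rect(W[l==i]))
E
```

```text
t 36.83 pos [ 0.4506 -0.2633  0.2253] yaw 16.33 w 1.0 gf 0.0 F [ 0.   0.2 -0. ]
units now-axes [ 2.730e+00 -1.336e+01 -1.000e-02] target-axes [  1.59 -13.54  -0.02] turn 1.21 q [ 0.57  0.28 -0.18  1.81  0.06  1.06 -0.92]
wrist 1257 0.04608779679218572 (array([ 450.5, -264.4]), array([40.2, 41.4]), 16.1)
scene 179 0.04568181525858195 (array([ 450.9, -261. ]), array([44.3, 41.6]), 15.3)
scene cap [405.8 281.4] [43.7 42.9] 76.1
scene cap [503.7 305. ] [44.  42.4] 87.2
side 137 0.04479366105692717 (array([ 449.4, -259.6]), array([39.9, 45.5]), 16.1)
side cap [500.9 307.1] [42.  43.2] 36.6
side cap [403.1 282.8] [42.4 42.2] 6.1
```

View pics/s3.png

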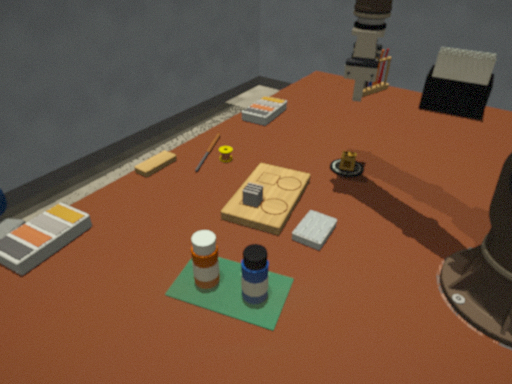

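The brass block stands centred on the pad (348,162) and the jars are still on the mat. Now return blue.

```bash
python3 -m creep '[[0,0,0,0.6,1],[0,-0.3,0,0.6,1],[0.1,-0.6,0,0,1],[0.1,-0.8,0,0,1],[0.1,-0.9,0,0,1],[0.1,-0.9,0,0,1],[0.1,-0.9,0,0,1],[0.1,-0.9,0,0,1],[0.1,-0.9,0,0,1],[0.1,-0.9,0,0,1],[0.1,-0.9,0,0,1],[0.1,-0.9,0,0,1]]' >/dev/null; python3 -m creep '[[0.1,-0.9,0,0,1],[0.1,-0.9,0,0,1],[0.1,-0.8,0,0,1],[0.1,-0.6,0,0,1],[0.1,-0.4,0,0,1],[0,-0.2,0,0,1],[0,0,0,0,1],[0,0,0,0,1]]' >/dev/null; python3 d.py .405 .2803 .058 11.5
```

```text
t 39.52 pos [0.4079 0.2451 0.2258] yaw 11.47 w 0.999 gf 0.0 F [0.7 0.4 0. ]
units now-axes [ 0.1  -0.88  4.19] target-axes [ 0.1  -0.88  4.19] turn -0.01 q [-0.21  0.24 -0.53  1.89  0.14  1.04 -2.17]
```

```bash
python3 -m creep '[[0.05,-0.3,0,0,1],[0.05,-0.4,0,0,1],[0,-0.18,0,0,1],[0,0,0,0,1],[0,0,0.4,0,1],[0,0,0.5,0,1],[0,0,0.5,0,1],[0,0,0,0,1]]' >/dev/null; python3 d.py .405 .2803 .058 11.5
```

```text
t 40.52 pos [0.4037 0.2799 0.1679] yaw 11.51 w 1.001 gf 0.0 F [-0.6 -0.5  0.5]
units now-axes [ 0.04 -0.01  2.75] target-axes [ 0.03 -0.    2.75] turn 0.0 q [-0.3   0.34 -0.52  1.93  0.21  0.93 -2.29]
```

```bash
python3 -m creep '[[0.03,0,0.4,0,1],[0,0,0.5,0,1],[0,0,0.5,0,1],[0,0,0.5,0,1],[0,0,0.4,0,1],[0,0,0.25,0,1],[0,0,0.17,0,1],[0,0,0,0,1]]' >/dev/null; python3 d.py .405 .2803 .058 11.5;  python3 -m creep '[[0,0,0,0,0.8],[0,0,0,0,0.6],[0,0,0,0,0.5],[0,0,0,0,0.4],[0,0,0,0,0.4],[0,0,0,0,0.4],[0,0,0,0,0.4],[0,0,0,0,0.4]]' 20 >/dev/null; python3 d.py .405 .2803 .058 11.5
```

```text
t 41.52 pos [0.4058 0.2816 0.0609] yaw 11.53 w 1.0 gf 0.0 F [-0.5 -1.   0.5]
units now-axes [-0.03  0.03  0.07] target-axes [-0.03  0.03  0.07] turn 0.01 q [-0.37  0.49 -0.46  2.04  0.33  0.69 -2.41]
t 42.52 pos [0.4059 0.2814 0.0611] yaw 11.52 w 0.539 gf 19.968542754650116 F [ 0.8 -1.   2.8]
units now-axes [-0.03  0.02  0.08] target-axes [-0.03  0.02  0.08] turn 0.01 q [-0.37  0.49 -0.46  2.04  0.33  0.69 -2.41]
```

```bash
python3 -m creep '[[0,0,-0.1,0,0.4],[0,0,-0.2,0,0.4],[0,0,-0.3,0,0.4],[0,0,-0.4,0,0.4],[0,0,-0.4,0,0.4],[0,0,-0.4,0,0.4],[0,0,-0.3,0,0.4],[0,0,-0.2,0,0.4],[0,0,-0.1,0,0.4],[0,0,0,0,0.4]]' >/dev/null; python3 d.py .5278 -.06 .0818 11.5
```

```text
t 43.77 pos [0.4058 0.2816 0.1571] yaw 11.53 w 0.543 gf 19.94945615530014 F [-0.   0.5 -2.5]
units now-axes [1.28 8.98 1.88] target-axes [1.29 8.98 1.88] turn 0.01 q [-0.3   0.35 -0.52  1.94  0.22  0.9  -2.31]
```

```bash
python3 -m creep '[[0,0.2,0,0,0.4],[0.1,0.4,0,0,0.4],[0.1,0.6,0,0,0.4],[0.1,0.8,0,0,0.4],[0.1,0.8,0,0,0.4],[0.1,0.8,0,0,0.4],[0.1,0.8,0,0,0.4],[0.1,0.8,0,0,0.4],[0.1,0.8,0,0,0.4],[0.1,0.8,0,0,0.4],[0.1,0.8,0,0,0.4],[0.1,0.6,0,0,0.4]]' >/dev/null; python3 -m creep '[[0.1,0.4,0,0,0.4],[0.08,0.3,0,0,0.4],[0,0.08,0,0,0.4],[0,0,0,0,0.4],[0,0,0,0,0.4]]' >/dev/null;python3 d.py .5278 -.06 .0818 11.5
```

```text
t 45.9 pos [ 0.5276 -0.0592  0.1572] yaw 11.61 w 0.54 gf 19.950049817562103 F [ 0.5 -0.8 -3. ]
units now-axes [0.   0.02 1.88] target-axes [0.   0.02 1.88] turn 0.03 q [ 0.31  0.39 -0.4   1.86  0.18  0.92 -1.54]
```

```bash
python3 -m creep '[[0,0.02,0.2,0,0.4],[0,0,0.4,0,0.4],[0,0,0.4,0,0.4],[0,0,0.3,0,0.4],[0,0,0.2,0,0.4],[0,0,0.15,0,0.4],[0,0,0.08,0,0.4],[0,0,0.05,0,0.4],[0,0,0.03,0,0.4],[0,0,0,0,0.4]]' >/dev/null; python3 d.py .5278 -.06 .0818 11.5;  python3 -m creep '[[0,0,0.03,0,0.4],[0,0,0,0,0.4]]' | grep -E "^force|pos"
```

```text
t 47.15 pos [ 0.528  -0.0609  0.0849] yaw 11.53 w 0.539 gf 19.949195981025696 F [ 0.2  0.2 -2.3]
units now-axes [-0.   -0.02  0.08] target-axes [-0.   -0.02  0.08] turn 0.01 q [ 0.29  0.48 -0.37  1.94  0.24  0.77 -1.59]
position: [0.5279, -0.0609, 0.0835]
force: [-0.6, 0.5, -2.6]
```

```bash
python3 -m creep '[[0,0,0.03,0,0.4],[0,0,0,0,0.4]]' | grep -E "^force|pos"
```

```text
position: [0.528, -0.0609, 0.0823]
force: [-0.8, 0.1, -2.9]
```

```bash
python3 -m creep '[[0,0,0.03,0,0.4],[0,0,0,0,0.4]]' | grep -E "^force|pos"
```

```text
position: [0.5284, -0.0611, 0.0819]
force: [-1.3, -1.2, 6.4]
```

```bash
python3 -m creep '[[0,0,0.02,0,0.4],[0,0,0,0,0.4]]' | grep -E "^force|pos"
```

```text
position: [0.5286, -0.0614, 0.0816]
force: [-3.0, -2.1, 13.4]
```

Contact. Release, rise, and go back to amber.

```bash
python3 -m creep '[[0,0,-0.02,0,0.4],[0,0,0,0,0.6],[0,0,0,0,0.7],[0,0,0,0,0.85],[0,0,0,0,1],[0,0,0,0,1],[0,0,-0.2,0,1],[0,0,-0.4,0,1],[0,0,-0.5,0,1],[0,0,-0.5,0,1],[0,0,-0.5,0,1],[0,0,-0.5,0,1]]' >/dev/null; python3 -m creep '[[0,0,-0.5,0,1],[0,0,-0.4,0,1],[0,0,-0.2,0,1],[0,0,0,0,1]]' >/dev/null; python3 d.py .5022 .304 .226 11.5; python3 -m creep '[[0.05,-0.3,0,0,1],[0.1,-0.6,0,0,1],[0.1,-0.8,0,0,1],[0.1,-0.9,0,0,1],[0.1,-0.9,0,0,1],[0.1,-0.9,0,0,1],[0.1,-0.9,0,0,1],[0.1,-0.9,0,0,1],[0.1,-0.9,0,0,1],[0.1,-0.8,0,0,1],[0.15,-0.6,0,0,1],[0.1,-0.4,0,0,1]]' >/dev/null; python3 -m creep '[[0,0,0,0,1],[0,0,0,0,1]]' >/dev/null; python3 d.py .5022 .304 .0585 11.5; python3 m.py | grep caps
```

```text
t 50.15 pos [ 0.5281 -0.0609  0.2296] yaw 11.53 w 1.0 gf 0.0 F [ 0.8  0.2 -0.2]
units now-axes [ 1.19 -9.07  0.09] target-axes [ 1.18 -9.07  0.09] turn 0.01 q [ 0.33  0.32 -0.41  1.77  0.14  1.08 -1.49]
t 51.9 pos [0.5039 0.2965 0.2288] yaw 11.48 w 0.997 gf 0.0 F [-0.   0.8 -0.2]
units now-axes [-0.   -0.2   4.26] target-axes [-0.   -0.19  4.26] turn -0.01 q [-0.26  0.42 -0.52  1.64  0.22  1.14 -2.2 ]
scene caps 228 z [0.127  0.1348 0.1385] rect [526.8 -58.7] [43.1 41.1] 20.1 med [ 0.5289 -0.0573  0.1341]
side caps 164 z [0.1262 0.134  0.1356] rect [525.2 -56.5] [42.  41.9] 31.9 med [ 0.5227 -0.0535  0.1328]
```

Blue is back within about 1 mm of where it started.

```bash
python3 -m creep '[[0,-0.19,0,0,1],[0,0,0.3,0,1],[0,0,0.5,0,1],[0,0,0.5,0,1],[0,0,0.5,0,1],[0,0,0.5,0,1],[0,0,0,0,1]]' >/dev/null; python3 d.py .5022 .304 .0585 11.5; python3 -m creep '[[0,0,0.3,0,1],[0,0,0.5,0,1],[0,0,0.5,0,1],[0,0,0.3,0,1],[0,0,0.2,0,1],[0,0,0.1,0,1],[0,0,0,0,1]]' >/dev/null; python3 d.py .5022 .304 .0585 11.5
```

```text
t 52.88 pos [0.5012 0.304  0.1351] yaw 11.54 w 1.002 gf 0.0 F [ 0.4 -0.9  0. ]
units now-axes [0.03 0.   1.91] target-axes [0.03 0.   1.92] turn 0.01 q [-0.29  0.52 -0.49  1.74  0.29  0.96 -2.27]
t 53.75 pos [0.5024 0.3051 0.0612] yaw 11.53 w 1.0 gf 0.0 F [ 0.7  0.2 -0.1]
units now-axes [-0.01  0.03  0.07] target-axes [-0.01  0.03  0.07] turn 0.01 q [-0.32  0.6  -0.45  1.81  0.35  0.81 -2.32]
```

```bash
python3 -m creep '[[0,0,0,0,0.8],[0,0,0,0,0.6],[0,0,0,0,0.5],[0,0,0,0,0.4],[0,0,0,0,0.4],[0,0,0,0,0.4],[0,0,0,0,0.4],[0,0,0,0,0.4]]' 20 >/dev/null; python3 d.py .5022 .304 .0585 11.5; python3 -m creep '[[0,0,-0.1,0,0.4],[0,0,-0.2,0,0.4],[0,0,-0.3,0,0.4],[0,0,-0.4,0,0.4],[0,0,-0.4,0,0.4],[0,0,-0.4,0,0.4],[0,0,-0.3,0,0.4],[0,0,-0.2,0,0.4],[0,0,-0.1,0,0.4],[0,0,0,0,0.4]]' >/dev/null; python3 d.py .5062 .0437 .0818 11.5
```

```text
t 54.75 pos [0.5024 0.3049 0.0611] yaw 11.53 w 0.542 gf 19.94520127773285 F [-0.6 -1.   0.1]
units now-axes [-0.01  0.02  0.06] target-axes [-0.01  0.02  0.06] turn 0.01 q [-0.32  0.6  -0.45  1.81  0.35  0.81 -2.32]
t 56.0 pos [0.5023 0.305  0.1571] yaw 11.53 w 0.54 gf 19.931505918502808 F [ 1.1  0.9 -2.7]
units now-axes [-1.21  6.42  1.88] target-axes [-1.21  6.42  1.88] turn 0.01 q [-0.29  0.49 -0.5   1.72  0.27  1.   -2.25]
```

```bash
python3 -m creep '[[-0.05,0.2,0,0,0.4],[-0.1,0.4,0,0,0.4],[-0.1,0.6,0,0,0.4],[-0.1,0.7,0,0,0.4],[-0.15,0.8,0,0,0.4],[-0.15,0.8,0,0,0.4],[-0.15,0.8,0,0,0.4],[-0.1,0.7,0,0,0.4],[-0.1,0.6,0,0,0.4],[-0.1,0.4,0,0,0.4],[-0.1,0.3,0,0,0.4],[0,0.12,0,0,0.4]]' >/dev/null; python3 -m creep '[[0,0,0,0,0.4],[0,0,0,0,0.4]]' >/dev/null;python3 d.py .5062 .0437 .0818 11.5
```

```text
t 57.75 pos [0.5066 0.0447 0.1572] yaw 11.6 w 0.54 gf 19.931791126728058 F [-0.2 -0.1 -1.2]
units now-axes [-0.02  0.02  1.88] target-axes [-0.02  0.02  1.88] turn 0.02 q [ 0.18  0.37 -0.48  1.91  0.21  0.91 -1.77]
```

```bash
python3 -m creep '[[0,0.02,0.2,0,0.4],[0,0,0.4,0,0.4],[0,0,0.4,0,0.4],[0,0,0.3,0,0.4],[0,0,0.2,0,0.4],[0,0,0.15,0,0.4],[0,0,0.08,0,0.4],[0,0,0.05,0,0.4],[0,0,0.04,0,0.4],[0,0,0,0,0.4]]' >/dev/null; python3 d.py .5062 .0437 .0818 11.5;  python3 -m creep '[[0,0,0.03,0,0.4],[0,0,0,0,0.4]]' | grep -E "^force|pos"
```

```text
t 59.0 pos [0.5068 0.043  0.0844] yaw 11.53 w 0.541 gf 19.931147396564484 F [ 0.2  0.4 -2. ]
units now-axes [-0.01 -0.02  0.07] target-axes [-0.01 -0.02  0.07] turn 0.01 q [ 0.15  0.46 -0.44  1.99  0.29  0.75 -1.84]
position: [0.5067, 0.043, 0.0831]
force: [-0.3, 0.5, -1.4]
```

```bash
python3 -m creep '[[0,0,0.02,0,0.4],[0,0,0,0,0.4]]' | grep -E "^force|pos"
```

```text
position: [0.5067, 0.043, 0.0823]
force: [0.7, -0.1, -1.6]
```

```bash
python3 -m creep '[[0,0,0.03,0,0.4],[0,0,0,0,0.4]]' | grep -E "^force|pos"
```

```text
position: [0.5073, 0.0428, 0.0818]
force: [-1.9, -1.5, 6.4]
```

```bash
python3 -m creep '[[0,0,0.02,0,0.4],[0,0,0,0,0.4]]' | grep -E "^force|pos"
```

```text
position: [0.5075, 0.0424, 0.0815]
force: [-2.5, -3.8, 13.2]
```

```bash
python3 -m creep '[[0,0,-0.02,0,0.4],[0,0,0,0,0.6],[0,0,0,0,0.7],[0,0,0,0,0.85],[0,0,0,0,1],[0,0,0,0,1],[0,0,-0.2,0,1],[0,0,-0.4,0,1],[0,0,-0.5,0,1],[0,0,-0.5,0,1],[0,0,-0.5,0,1],[0,0,-0.5,0,1]]' >/dev/null; python3 -m creep '[[0,0,-0.5,0,1],[0,0,-0.5,0,1],[0,0,-0.4,0,1],[0,0,-0.2,0,1],[0,0,0,0,1],[0,0,0,0,1],[0,0,0,0,1]]'; python3 - <<'E'
from h import *
im,W=cloud("scene"); cv2.imwrite("pics/s4.png",im)
E
python3 m.py
```

```text
clock: 62.38
position: [0.5064, 0.0429, 0.2484]
ee_rot: [3.126, 0.316, -0.002]
force: [-0.5, 0.1, -0.8]
width: 1.002
gripper_force: 0.0
scene mat 4535 z [0.0019 0.0047 0.0075] rect [455.8 291.4] [219.8 128. ] 13.3 med [0.4608 0.2943 0.0047]
scene pad 99 z [0.0017 0.0058 0.0093] rect [ 459.3 -248.5] [72.4 93.1] 56.6 med [ 0.4654 -0.2367  0.0058]
scene pad 73 z [0.0036 0.0073 0.0103] rect [ 457.3 -250.6] [43.3 64.4] 59.0 med [ 0.4574 -0.2471  0.0072]
scene caps 248 z [0.1284 0.1349 0.1376] rect [508.   43.9] [43.8 41.7] 87.3 med [0.5095 0.046  0.1344]
scene caps 226 z [0.1262 0.1352 0.138 ] rect [526.6 -59. ] [43.1 41.8] 28.9 med [ 0.5289 -0.0571  0.1341]
scene blocks 258 z [0.0602 0.0655 0.0683] rect [562.2  60.7] [43.4 41.7] 11.6 med [0.564  0.0622 0.0651]
scene blocks 62 z [0.0591 0.0648 0.0688] rect [518.6  57.6] [18. 46.] 50.5 med [0.5201 0.0584 0.0642]
scene blocks 58 z [0.0591 0.0637 0.0683] rect [533.7 -46.6] [20.9 48.6] 61.7 med [ 0.5362 -0.0448  0.0637]
scene riser 3568 z [0.0225 0.0257 0.0285] rect [5.549e+02 5.000e-01] [152.1 251.9] 11.4 med [0.5675 0.0099 0.0256]
scene box
[... 750 characters left out ...]
34  0.1356] rect [525.  -56.2] [42.  41.9] 31.4 med [ 0.5228 -0.0537  0.1327]
side blocks 200 z [0.059  0.0643 0.0661] rect [560.7  62.8] [40.1 42.3] 8.8 med [0.559  0.0652 0.0638]
side blocks 85 z [0.0584 0.0643 0.0691] rect [498.5  60.2] [47.5 20.6] 26.9 med [0.4967 0.0622 0.064 ]
side blocks 52 z [0.0585 0.0643 0.0691] rect [509.1 -50. ] [42.1 14. ] 58.0 med [ 0.5094 -0.0456  0.064 ]
side riser 1905 z [0.0215 0.0244 0.0264] rect [553.7   2.8] [151.  250.3] 11.4 med [0.5425 0.0438 0.0243]
side box 879 z [0.0196 0.022  0.0238] rect [393.6  54. ] [69.2 99.8] 3.9 med [0.3919 0.0571 0.0219]
side spool 76 z [0.031  0.0333 0.0349] rect [769.4 -96.6] [35.7 38.1] 38.8 med [ 0.769  -0.0954  0.0331]
```

View pics/s4.png

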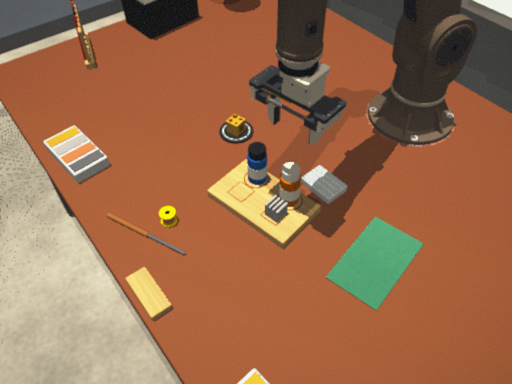

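Both jars are back upright, blue at (258,165) and amber at (290,185), within about 1 mm of their starts. The brass block is on the pad (236,126), the other items haven't moved, and the gripper is clear.

```bash
python3 -c "from cell import sign_off; print(sign_off())"
```

```text
the job is handed in; nothing more can be done
None
```

The job is handed in: both jars are back upright within about 1 mm of where they stood, the brass block is within about 4 mm of the pad's centre, and the steel block, parts box and wire spool have not moved; it took about 62 s, and the sign-off gave no verdict.

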